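Right the fallen seasonings and shut the tray's drop side

ROBOT

A 6-joint arm with a two-finger parallel gripper is mounted at the origin on the work surface. World frame = base frame: x ahead of the robot, y to its left, z up, the work surface at z = 0. Lengths are in mm, angles in degrees, forces in N, time in s.
With the tool pointing down it reaches from about 375 to 925 mm from the base axis. Payload 5.7 kg.
Tool frame: the origin (TCP) lies between the finger pads; the fingertips stand 11 mm ahead of it and the grasp point (between the pads) lies 8 mm behind it; z points along the fingers, y is the line along which they close (so a half turn about z gives the same grasp; the last joint's range is limited). The gripper opens to 88 mm and grips with 3 to 60 N. Pads are 20 mm wide; open, the fingers measure 115 mm over their backs; the gripper's body (75 mm by 178 mm) begins 61 mm behind the grasp point.
Start: joints at [-77.527, 20.558, 86.54, -0, 72.909, -6.595], TCP at [195.998, -567.052, 233.623] pointing down, gripper open.
Joint ranges: [-170.27, 170.27], [-57.76, 135], [12.27, 136.19], [-55.21, 235.2], [11.17, 155.16], [-170.74, 170.74]. Speed limits (degrees/s): [136.94, 136.94, 180, 180, 180, 180].

INTERFACE

Orientations are given as a 3x3 rotation matrix whose columns are the frame's x, y, z axes.
In Python, from station import * gives the robot as it stands.
- The arm moves only by the tool jog_arm, never from a script. Its argument "motion" is a list that holds one entry, the list of rows, each a list of 5 numbers: the shift along the world's x, y, z in mm, then the turn about the world's z in degrees, then the opening, from -1 (shut) to 1 (fully open). In form: [[[dx, dy, dz, twist, gripper], ...]]. A call has 1 to 8 rows; each row shifts and turns the commanded pose from where the row before left it; what a row does not reach is not made up. A row lasts 1/12 s, in which the tool goes at most 41.7 mm and 7.16 degrees, less where a joint would pass 70% of its speed; a pose out of reach is approached as far as the arm can. A call with a gripper value outside its range is refused whole. The fingers move at their own pace and stop on an object; "newtons" is the grip in N (left out, the last holds). Time passes only in rows, so rows that do not move let the fingers close. It gives the time, the measured TCP pose, the force, the opening and the grip force at its end, in the units of the state.
- get_obs(): the state, without advancing time (a new reading comes with each control period).
- capture(name): name is "scene" or "top" or "wrist"; returns (picture, depth): 400x640x3 uint8, blue, green, red; 400x640 float32, mm along the optical axis (not along the pixel's ray), 0 where there is no reading.
- camera_model(name): a dict with "fov_y" (degrees; the focal length in pixels is half the picture's height over the tangent of half this angle, whatever the lens; pixels are square), "cx", "cy" (the principal point, pixels), "T" (4x4, takes a point from camera to world coordinates). Camera axes: x right, y down, z forward; pixel columns grow to the right and rows downward; lengths in mm; the calibration is good to about 2 mm. A picture is of the moment at which its call begins: read the wrist's pose just before it. camera_model takes no time and is no camera call; for the wrist camera it gives the pose at the moment of the call.
- finish_job(): hands the job in; it is judged then, once.
The state is a dict: "t": time; "joint_positions": joint angles; "joint_velocities": joint speeds; "joint_efforts": joint torques, N m; "tool_pos": TCP position; "orientation": TCP orientation; "ft_force": force on the tool from outside, world axes, zero at the start; "wrist_torque": the same for the moment, N m; "width": finger opening in mm; "grip_force": force on a finger pad.
Only numpy, scipy, OpenCV 4.12 (cv2) and the standard library are available. Lean on these libraries where they do the work, as an engineer would, in place of code of your own. Each camera call takes 0.05 s, during which the arm holds its last target. There are 200 camera calls.

TASK

The drop-down side of the wooden seasoning tray was left open and the square tin and the square bottle have toppled out across it. Stand both upright in the tray's row again, caps up, setting them down gently, and only then lift the drop side up gently until it stands fully shut against its stop. Do not tip or shift the three round containers standing in the row, and leave everything else on the table alone.

Things in the scene. Friction and masses are not known exactly. Their poses are not given: they have to be found in the camera images.
- tray: Long pale wooden tray, fixed, 436 mm long (x), inside 64 mm deep (y). Origin on the table under the centre of the inner floor; z up. Floor top at z = 18 mm. Fixed wall at y = +32 mm and end walls, tops at z = 50 mm; the -y side is the drop side. Row of five places at x about -176, -88, 0, 88, 176 mm, y = 0: round containers at 1st, 3rd, 5th; gaps at 2nd and 4th.
- side (a joint): The tray's drop side, a board 432 mm long, 55 mm high, 8 mm thick, hinged along the tray floor's -y edge (y = -32, z = 18 mm). 0 rad: open, flat, pointing to the tray's -y, its upper face flush with the floor; 1.57 rad: upright, shut on its stop. The stiff hinge stays where it is left.
- side_hinge (a point): Middle of the drop side's hinge axis (axis along the tray's x).
- side_tab (a point): Point on the pull tab in the middle of the drop side's free edge. Tab: 24 mm wide (tray x), 8 mm thick, reaching 85 mm from the hinge axis; this point is 75 mm from that axis, mid-thickness (4 mm under the upper face when open).
- short_tin: Plain metal tin, square 52 x 52 mm, 102 mm long, plus a round black cap 38 mm across, 20 mm high (122 mm in all), about 0.22 kg. Origin: centre of its base; z runs from base to cap, x and y square to its sides. Starts lying, base in one gap of the row, cap out over the open drop side, x level, y up.
- tall_bottle: White plastic bottle with a square 52 x 52 mm section 112 mm long, then a tapered shoulder and a round grey cap of 34 mm diameter (144 mm in all), about 0.22 kg. Origin and axes as for the tin; starts lying in the same way at the other gap.
- jar_a: Round amber glass jar, standing in the row, 46 mm in diameter, 100 mm tall; origin: centre of its base. Stays where it is.
- jar_b: Round green glass jar, standing in the row, 46 mm in diameter, 100 mm tall; origin: centre of its base. Stays where it is.
- jar_c: Round can, standing in the row, 46 mm in diameter, 105 mm tall; origin: centre of its base. Stays where it is.
- funnel: Plastic funnel standing mouth down, 110 mm across, 100 mm tall; origin: centre of its underside. Bystander.
- glass_bowl: Glass bowl, 150 mm across, 65 mm tall; origin: centre of its underside. Bystander.
- spoon_rest: White ceramic spoon rest, a 100 mm disc 16 mm high with a flat handle reaching 120 mm from the disc's centre along its -x; origin: centre of the disc's underside. Bystander.
- mug: Ceramic mug, 80 mm across, 90 mm tall; origin: centre of its underside. Bystander.

How it is judged:
By the outcome, as a careful person would: the job done as asked, in the order asked, and still so for the second after the job is handed in, with the robot touching nothing.
It also fails if it takes over 72 s, if anything falls off the work surface, if the arm or the gripper's body presses on something with over 40 N, if the wrist force passes 120 N, or if a joint passes its speed limit or range.

## Working session

There is one attempt and no reset: what is moved stays moved. The work goes in short steps, Python scripts to look and compute and a tool call to move; the robot and the scene stay as the last step left them, time stands still between calls to the robot, and variables do not carry over. Pictures are saved under pics/ and viewed, at most 10 in all, crops included, and the job is handed in when it is done.

Besides the shell and the picture viewer there is one more tool, called after "Request:" as name(argument=value, ...) on one line, values as JSON. jog_arm: Moves the arm, as the interface text tells. Its arguments: {"type":"object","properties":{"motion":{"type":"array","items":{"type":"array","items":{"type":"array","items":{"type":"number"}}}},"newtons":{"type":"number"}},"required":["motion"]}

```bash
ls; mkdir -p pics; python3 - <<'E'
from station import *
import cv2,numpy as np
for n in ["scene","top"]:
    p,d=capture(n); cv2.imwrite(f"pics/{n}0.png",p); np.save(f"{n}0.npy",d)
    m=camera_model(n); print(n,m)
E
```

```text
pics
scene {'fov_y': 55.396058881863574, 'cx': 328.3864743876833, 'cy': 202.64137869791398, 'T': array([[-6.15927163e-02,  8.44447105e-01, -5.32085918e-01,
         1.11236168e+03],
       [ 9.98049825e-01,  5.75256405e-02, -2.42352574e-02,
         2.25782161e+01],
       [ 1.01431902e-02, -5.32540972e-01, -8.46343446e-01,
         9.73421355e+02],
       [ 0.00000000e+00,  0.00000000e+00,  0.00000000e+00,
         1.00000000e+00]])}
top {'fov_y': 51.50773782817568, 'cx': 317.2667507069114, 'cy': 197.93861780463874, 'T': array([[ 1.66167541e-02, -9.83908790e-01,  1.77897096e-01,
         3.75434577e+02],
       [-9.99721092e-01, -1.93355455e-02, -1.35600508e-02,
         1.76048215e+01],
       [ 1.67815906e-02, -1.77622155e-01, -9.83955664e-01,
         1.08681339e+03],
       [ 0.00000000e+00,  0.00000000e+00,  0.00000000e+00,
         1.00000000e+00]])}
```

View pics/scene0.png

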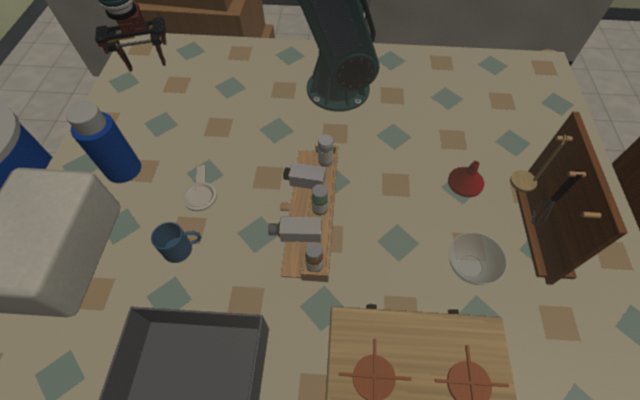

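View pics/top0.png

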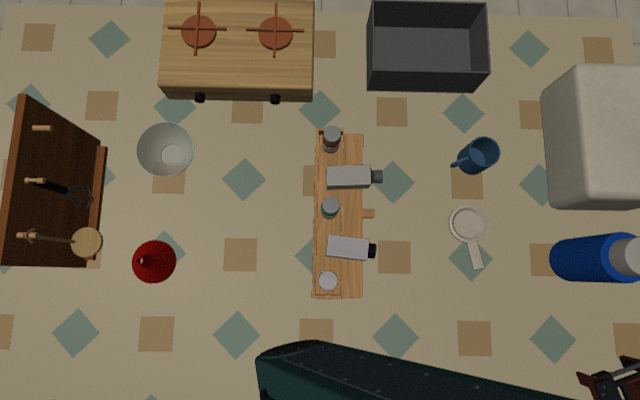

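The scene view shows the tray at about (310,215) px, with the tin at (305,177) and the bottle at (297,230). In the top view the tray's row runs vertically at about u=330. The tin is at (350,247) with a black cap at (372,251), the bottle at (352,177) and the tab at (368,213). I'll enlarge both.

```bash
cat > h.py <<'E'
import cv2,numpy as np
from station import *
def ray(m,u,v):
    f=200/np.tan(np.radians(m["fov_y"]/2)); return np.array([(u-m["cx"])/f,(v-m["cy"])/f,1.0])
def onz(m,u,v,z):   # pixel -> world at known height
    T=m["T"]; r=T[:3,:3]@ray(m,u,v); return T[:3,3]+r*(z-T[2,3])/r[2]
def dep(m,d,u,v):   # pixel -> world by depth
    k=d[int(v)-1:int(v)+2,int(u)-1:int(u)+2]; T=m["T"]; return T[:3,3]+T[:3,:3]@ray(m,u,v)*np.median(k)
def two(m1,p1,m2,p2):
    A=[];b=[]
    D=[m["T"][:3,:3]@ray(m,*p) for m,p in((m1,p1),(m2,p2))]; O=[m["T"][:3,3] for m in(m1,m2)]
    s=np.linalg.lstsq(np.c_[D[0],-D[1]],O[1]-O[0],rcond=None)[0]
    a,c=O[0]+s[0]*D[0],O[1]+s[1]*D[1]; return (a+c)/2,np.linalg.norm(a-c)
E
python3 - <<'E'
import cv2
t=cv2.imread("pics/top0.png")[120:308,300:400]; s=cv2.imread("pics/scene0.png")[125:290,260:350]
a=cv2.resize(t,None,fx=4,fy=3.19,interpolation=2); b=cv2.resize(s,None,fx=4,fy=600/165,interpolation=2)
a=cv2.resize(t,(400,600),interpolation=2); b=cv2.resize(s,(400,600),interpolation=2)
cv2.imwrite("pics/crop0.png",cv2.hconcat([a,b]))
E
```

```text
(no output)
```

View pics/crop0.png

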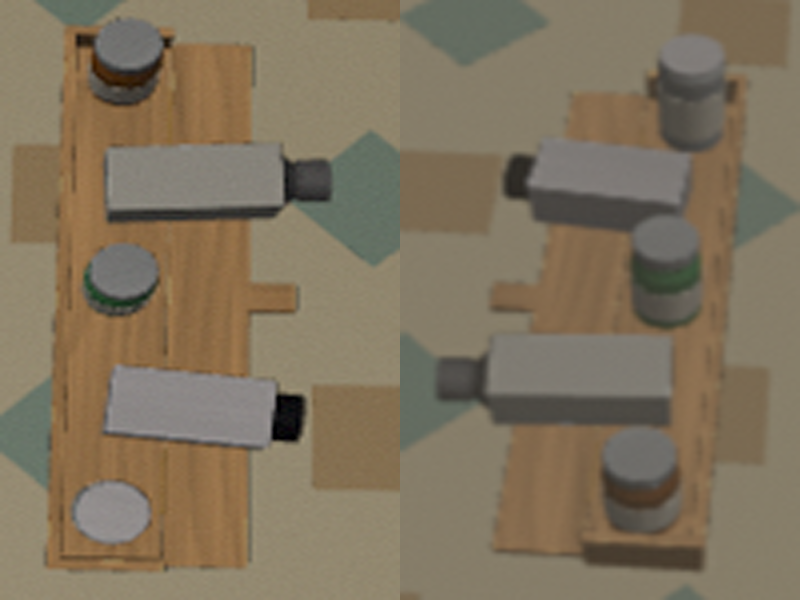

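The crop (left is top view, right is scene view) shows both boxes lying with their caps toward -y. The bottle is nearly square to the tray and the tin is yawed a few degrees. Corner pixels go into the script.

```bash
python3 - <<'E'
from h import *
np.set_printoptions(precision=1,suppress=True)
mt,ms=camera_model("top"),camera_model("scene"); dt,ds=np.load("top0.npy"),np.load("scene0.npy")
L=lambda x,y:(300+x*.25,120+y*188/600); R=lambda x,y:(260+(x-400)*.225,125+y*.275)
for n,l,r in [("bot",[(106,150),(281,145),(283,206),(107,211)],[(668,397),(490,394),(490,337),(670,335)]),
              ("tin",[(113,368),(277,381),(268,438),(106,431)],[(684,203),(530,188),(540,142),(691,155)])]:
    for a,b in zip(l,r): print(n,*two(mt,L(*a),ms,R(*b)), onz(mt,*L(*a),70), onz(ms,*R(*b),70))
    c=np.mean(l,0); print(" depth top",dep(mt,dt,*L(*c)))
    c=np.mean(r,0); print(" depth scene",dep(ms,ds,*R(*c)))
for n,p,z in [("freeedge+x",(250,45),18),("freeedge-x",(248,567),18),("tab tip a",(297,285),18),("tab tip b",(297,311),18),("wall+x",(68,30),50),("wall-x",(50,567),50)]: print(n,onz(mt,*L(*p),z))
for n,p,z in [("freeedge-x",(572,94),18),("freeedge+x",(495,550),18),("tab a",(492,285),18),("tab b",(492,308),18),("wall+x",(705,542),50),("wall-x",(747,78),50)]: print("s",n,onz(ms,*R(*p),z))
for n,p,q in [("jc+x",(128,42),(640,458)),("jmid",(123,267),(665,242)),("j-x",(112,511),(693,60))]: print(n,dep(mt,dt,*L(*p)),dep(ms,ds,*R(*q)), two(mt,L(*p),ms,R(*q)))
for n,p in [("board",(210,300)),("tab",(280,298)),("floor",(135,340)),("bcap",(315,180)),("tcap",(290,415))]: print(n,dep(mt,dt,*L(*p)))
E
```

```text
bot [641.1 -18.8  62.7] 0.31280774191696764 [639.2 -18.4  70. ] [644.9 -18.7  70. ]
bot [ 646.8 -128.    64.9] 3.9016221174778707 [ 645.6 -129.3   70. ] [ 649.5 -125.2   70. ]
bot [ 597.7 -132.    62.8] 1.3544341271748785 [ 596.1 -130.2   70. ] [ 601.7 -131.4   70. ]
bot [590.6 -20.6  66.6] 1.614863431756827 [589.9 -19.7  70. ] [592.5 -21.3  70. ]
 depth top [617.5 -74.3  70.4]
 depth scene [622.7 -74.1  70.4]
tin [467.  -23.1  65.2] 3.9575000565286915 [466.6 -24.9  70. ] [470.5 -20.9  70. ]
tin [ 458.8 -125.1   64.7] 2.5627123333821644 [ 458.5 -125.7   70. ] [ 462.7 -123.    70. ]
tin [ 415.  -121.    68.8] 1.7683498349799425 [ 415.  -119.9   70. ] [ 415.9 -121.7   70. ]
tin [418.7 -20.6  65.5] 1.6724070726125064 [418.5 -21.2  70. ] [422.2 -19.5  70. ]
 depth top [439.6 -73.   69.4]
 depth scene [443.4 -71.1  70.4]
freeedge+x [ 746.2 -116.3   18. ]
freeedge-x [ 316.  -113.9   18. ]
tab tip a [ 541.4 -146.5   18. ]
tab tip b [ 520.  -146.4   18. ]
wall+x [745.3   7.   50. ]
wall-x [315.9  10.8  50. ]
s freeedge-x [ 320.5 -112.9   18. ]
s freeedge+x [ 749.2 -114.4   18. ]
s tab a [ 523.8 -145.2   18. ]
s tab b [ 545.5 -142.4   18. ]
s wall+x [747.5  10.1  50. ]
s wall-x [320.5  13.7  50. ]
jc+x [712.2 -29.1 118.1] [717.3 -28.5 118.9] (array([714.2, -29.1, 112.3]), np.float64(0.4968598724174802))
jmid [537.6 -28.  117. ] [541.8 -27.6 119.4] (array([538.1, -28. , 113.9]), np.float64(0.17086686326880438))
j-x [359.6 -23.4 122.5] [366.2 -22.1 122.4] (array([359.5, -23.1, 114.8]), np.float64(1.223684897228866))
board [528.  -89.7  17.4]
tab [ 530.7 -135.5   16.8]
floor [494.2 -41.   18.5]
bcap [ 619.9 -152.3   59.9]
tcap [ 433.  -134.6   62.7]
```

```bash
python3 - <<'E'
from h import *
o=get_obs(); print(o["t"],o["tool_pos"],np.round(o["orientation"],3),o["width"])
m=camera_model("wrist"); print(np.round(m["T"],2), m["fov_y"])
E
```

```text
0.1 [ 195.87622232 -566.52500431  232.90972919] [[ 0.945  0.327 -0.   ]
 [ 0.327 -0.945  0.002]
 [ 0.    -0.002 -1.   ]] 87.81933605309804
[[ 3.3000e-01 -9.0000e-01 -2.8000e-01  2.7516e+02]
 [-9.5000e-01 -3.1000e-01 -1.0000e-01 -5.3875e+02]
 [-0.0000e+00  3.0000e-01 -9.5000e-01  3.8448e+02]
 [ 0.0000e+00  0.0000e+00  0.0000e+00  1.0000e+00]] 68.93664020351676
```

Request:
jog_arm(motion=[[[0, 40, 0, 0, 1], [5, 41, 0, 0, 1], [10, 40, 0, 0, 1], [20, 36, 0, 0, 1], [30, 28, 0, 0, 1], [30, 28, 0, 0, 1], [30, 28, 0, 0, 1], [30, 28, 0, 0, 1]]], newtons=5)

```text
t: 0.77
tool_pos: [351.7, -296.3, 233.6]
orientation: [[0.945, 0.326, -0.0], [0.326, -0.945, 0.0], [-0.0, -0.0, -1.0]]
ft_force: [0.9, -1.0, -0.6]
width: 87.8
grip_force: 0.0
```

Request:
jog_arm(motion=[[[30, 20, 0, 7, 1], [30, 20, 0, 7, 1], [30, 20, 0, 7, 1], [30, 20, 0, 7, 1], [30, 20, 0, 7, 1], [30, 20, 0, 7, 1], [30, 20, 0, 7, 1], [30, 20, 0, 7, 1]]])

```text
t: 1.43
tool_pos: [592.0, -136.5, 233.2]
orientation: [[0.252, 0.968, -0.001], [0.968, -0.252, 0.0], [0.0, -0.001, -1.0]]
ft_force: [-0.7, -1.3, -0.5]
width: 88.1
grip_force: 0.0
```

Request:
jog_arm(motion=[[[30, 22, -10, 7, 1], [0, 0, -20, 7, 1], [0, 0, -20, 4, 1], [0, 0, -20, 0, 1], [0, 0, -20, 0, 1], [0, 0, 0, 0, 1]]])

```text
t: 1.93
tool_pos: [617.8, -115.0, 139.1]
orientation: [[-0.054, 0.999, -0.008], [0.999, 0.054, 0.002], [0.003, -0.008, -1.0]]
ft_force: [-1.5, 0.2, -0.6]
width: 87.9
grip_force: 0.0
```

```bash
python3 - <<'E'
from h import *
o=get_obs(); print(o["t"],o["tool_pos"],np.round(o["orientation"],3))
p,d=capture("wrist"); cv2.imwrite("pics/w1.png",p); np.save("w1.npy",d); m=camera_model("wrist"); np.save("w1T.npy",m["T"]);print(m["cx"],m["cy"])
E
```

```text
1.9333 [ 617.83836307 -114.95687493  139.10130869] [[-0.054  0.999 -0.008]
 [ 0.999  0.054  0.002]
 [ 0.003 -0.008 -1.   ]]
322.4723995580833 200.76243653639887
```

View pics/w1.png

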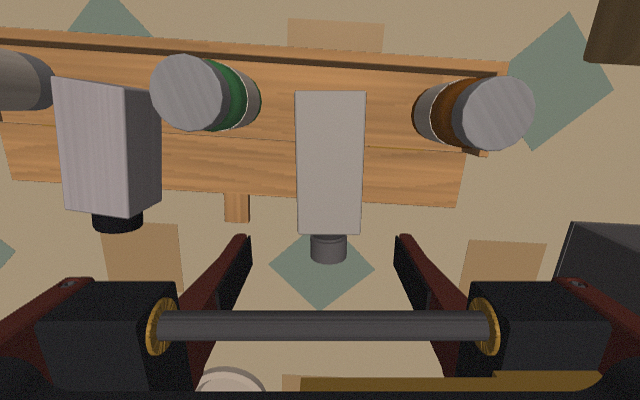

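The wrist view shows the bottle (295–366, 91–235) nearly centred between the open fingers. The green jar's top is at (187,92), the amber jar's at (498,113), the tin is at left and the tab tip is at (237,221).

```bash
python3 - <<'E'
from h import *
np.set_printoptions(precision=1,suppress=True)
m=camera_model("wrist"); d=np.load("w1.npy")
for n,u,v,z in [("b0",295,91,70),("b1",366,91,70),("b2",360,235,70),("b3",298,234,70),("green",187,92,118),("amber",498,113,118),("tabL",225,221,18),("tabR",249,221,18),("edgeR",457,208,18),("edgeL",12,180,18),("tinTL",52,77,70),("tinTR",124,86,70),("tinBR",129,217,70),("tinBL",65,208,70),("wallinner",320,50,50)]:
    print(n,onz(m,u,v,z),dep(m,d,u,v))
E
```

```text
b0 [594.7 -20.2  70. ] [594.7 -20.2  70.1]
b1 [645.5 -17.5  70. ] [652.  -14.3  20.4]
b2 [ 651.5 -129.5   70. ] [ 662.  -158.9    2.8]
b3 [ 600.  -131.5   70. ] [ 595.  -161.4    3. ]
green [538.4 -26.5 118. ] [539.5 -26.6 120.4]
amber [715.9 -28.5 118. ] [714.3 -28.5 120.8]
tabL [ 521.9 -144.5   18. ] [ 516.9 -150.5    3.5]
tabR [ 546.2 -143.2   18. ] [ 542.4 -149.2    3. ]
edgeR [ 753.  -117.8   18. ] [ 760.3 -122.4    3.5]
edgeL [ 316.2 -113.2   18. ] [ 299.6 -117.7    2.8]
tinTL [421.6 -20.   70. ] [423.2 -20.1  71.8]
tinTR [472.1 -23.3  70. ] [459.6 -22.5  50.7]
tinBR [ 461.2 -124.1   70. ] [ 462.  -123.7   71.1]
tinBL [ 410.2 -119.2   70. ] [ 411.  -118.8   70.9]
wallinner [610.8  10.8  50. ] [610.9  10.3  52.7]
```

Request:
jog_arm(motion=[[[4, 0, -25, 0, 1], [2, 1, -25, 0, 1], [0, 0, -25, 0, 1], [0, 0, -15, 0, 1], [0, 0, -8, 0, 1], [0, 0, 0, 0, 1], [0, 0, 0, 0, 1]]])

```text
t: 2.57
tool_pos: [627.7, -115.3, 46.6]
orientation: [[-0.053, 0.999, 0.001], [0.999, 0.053, -0.0], [-0.0, 0.001, -1.0]]
ft_force: [0.4, -0.1, -0.0]
width: 87.9
grip_force: 0.0
```

Request:
jog_arm(motion=[[[-3, 0, -6, 0, 1], [0, 0, -4, 0, 1], [0, 0, 0, 0, 0.5], [0, 0, 0, 0, 0.3], [0, 0, 0, 0, 0.1], [0, 0, 0, 0, 0], [0, 0, 0, 0, 0], [0, 0, 0, 0, 0]]], newtons=5)

```text
t: 3.23
tool_pos: [623.9, -115.1, 35.8]
orientation: [[-0.054, 0.999, -0.0], [0.999, 0.054, -0.0], [-0.0, -0.0, -1.0]]
ft_force: [0.6, 0.0, 0.9]
width: 52.4
grip_force: 5.0
```

Request:
jog_arm(motion=[[[0, 0, 0, 0, 0], [0, 0, 0, 0, 0], [0, 0, 0, 0, 0]]], newtons=5)

```text
t: 3.48
tool_pos: [623.9, -115.1, 35.7]
orientation: [[-0.054, 0.999, -0.0], [0.999, 0.054, -0.0], [-0.0, -0.0, -1.0]]
ft_force: [-1.5, -0.8, 2.3]
width: 52.3
grip_force: 5.0
```

Request:
jog_arm(motion=[[[0, 0, 3, 0, 0], [0, 0, 5, 0, 0], [0, 0, 6, 0, 0], [0, 0, 6, 0, 0], [0, 0, 6, 0, 0], [0, 0, 6, 0, 0], [0, 0, 6, 0, 0], [0, 0, 2, 0, 0]]])

```text
t: 4.15
tool_pos: [624.7, -115.2, 77.0]
orientation: [[-0.053, 0.999, 0.002], [0.999, 0.053, -0.001], [-0.001, 0.002, -1.0]]
ft_force: [0.8, 0.0, -2.4]
width: 51.6
grip_force: 5.0
```

```bash
python3 - <<'E'
from h import *
o=get_obs(); print(o["tool_pos"],o["width"],o["ft_force"],o["wrist_torque"])
p,d=capture("scene"); q,e=capture("wrist")
cv2.imwrite("pics/l1.png",cv2.hconcat([cv2.resize(p[120:290,220:390],(400,400),interpolation=2),cv2.resize(q[:,120:520],(400,400))]))
E
```

```text
[ 624.66468151 -115.24876864   77.00596016] 51.57923887710097 [ 0.75237219  0.02140105 -2.41921826] [-0.13312274 -0.09363067  0.06555345]
```

View pics/l1.png

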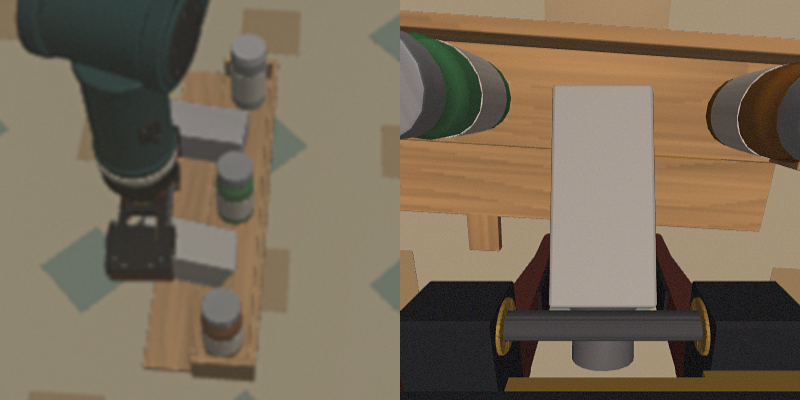

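The bottle is held, with its face in view and little apparent rotation. I'll measure its tilt from wrist depth.

```bash
cat >> h.py <<'E'
def prof(us=(322,),vs=range(40,390,25)):
    m=camera_model("wrist"); q,e=capture("wrist")
    for u in us:
        print(u,[tuple(int(round(x)) for x in dep(m,e,u,v)[1:])+(v,) for v in vs])
    return q,e
E
python3 - <<'E'
from h import *
prof()
E
```

```text
322 [(4, 50, 40), (-4, 18, 65), (-22, 69, 90), (-34, 74, 115), (-46, 79, 140), (-58, 85, 165), (-69, 90, 190), (-81, 94, 215), (-92, 99, 240), (-103, 104, 265), (-113, 109, 290), (-86, 161, 315), (-92, 163, 340), (-152, 115, 365)]
```

Request:
jog_arm(motion=[[[0, 0, 5, 0, 0], [0, 0, 5, 0, 0], [0, 0, 5, 0, 0], [0, 0, 5, 0, 0], [0, 0, 5, 0, 0], [0, 0, 5, 0, 0], [0, 0, 0, 0, 0], [0, 0, 0, 0, 0]]])

```text
t: 4.97
tool_pos: [624.3, -115.1, 106.2]
orientation: [[-0.054, 0.999, 0.001], [0.999, 0.054, -0.0], [-0.0, 0.001, -1.0]]
ft_force: [-0.6, 0.3, -4.1]
width: 52.2
grip_force: 5.0
```

```bash
python3 - <<'E'
from h import *
o=get_obs(); print(o["tool_pos"],o["width"],o["ft_force"])
prof()
E
```

```text
[ 624.33692299 -115.13079924  106.15832346] 52.21378872020525 [-0.55151776  0.33862513 -4.13679657]
322 [(10, 50, 40), (0, 19, 65), (-22, 94, 90), (-34, 100, 115), (-47, 106, 140), (-59, 111, 165), (-70, 117, 190), (-81, 122, 215), (-92, 128, 240), (-103, 133, 265), (-113, 138, 290), (-86, 190, 315), (-92, 193, 340), (-151, 146, 365)]
```

Request:
jog_arm(motion=[[[0, 0, -5, 0, 0], [0, 0, -7, 0, 0], [0, 0, -3, 0, 0], [0, 0, 0, 0, 0], [0, 0, 0, 0, 0], [0, 0, 0, 0, 0], [0, 0, 0, 0, 0], [0, 0, 0, 0, 0]]], newtons=3)

```text
t: 5.68
tool_pos: [623.5, -114.8, 90.3]
orientation: [[-0.054, 0.999, -0.001], [0.999, 0.054, 0.0], [0.001, -0.001, -1.0]]
ft_force: [-0.4, 0.3, -3.2]
width: 52.3
grip_force: 3.0
```

```bash
python3 - <<'E'
from h import *
o=get_obs(); print(o["tool_pos"],o["width"],o["ft_force"],o["grip_force"])
prof()
E
```

```text
[ 623.51769637 -114.75645821   90.32763247] 52.29839280448001 [-0.44765463  0.32271315 -3.17319606] 2.9998333007097244
322 [(7, 51, 40), (-2, 19, 65), (-18, 18, 90), (-34, 64, 115), (-48, 74, 140), (-61, 82, 165), (-73, 91, 190), (-84, 99, 215), (-95, 106, 240), (-105, 114, 265), (-114, 121, 290), (-85, 175, 315), (-91, 177, 340), (-147, 133, 365)]
```

Request:
jog_arm(motion=[[[0, 0, 3, 0, 0], [0, 0, 3, 0, 0], [0, 0, 3, 0, 0], [0, 0, 3, 0, 0], [0, 0, 3, 0, 0], [0, 0, 3, 0, 0], [0, 0, 3, 0, 0], [0, 0, 0, 0, 0]]])

```text
t: 6.4
tool_pos: [624.4, -115.2, 112.4]
orientation: [[-0.053, 0.999, 0.001], [0.999, 0.053, -0.0], [-0.0, 0.001, -1.0]]
ft_force: [-0.6, -0.6, -3.5]
width: 52.1
grip_force: 3.0
```

```bash
python3 - <<'E'
from h import *
o=get_obs(); print(o["tool_pos"],o["width"],o["ft_force"],o["grip_force"])
prof()
E
```

```text
[ 624.44619701 -115.2008841   112.44311731] 52.12764107855325 [-0.56927484 -0.63468824 -3.52428803] 2.9999884217977524
322 [(12, 50, 40), (1, 19, 65), (-17, 19, 90), (-36, 19, 115), (-51, 72, 140), (-64, 87, 165), (-76, 101, 190), (-87, 113, 215), (-97, 124, 240), (-106, 134, 265), (-114, 143, 290), (-86, 196, 315), (-93, 199, 340), (-142, 160, 365)]
```

Request:
jog_arm(motion=[[[0, 0, 12, 0, 0], [0, 25, 0, 0, 0], [0, -25, 0, 0, 0], [0, 25, 0, 0, 0], [0, -25, 0, 0, 0], [0, 25, 0, 0, 0], [0, -25, 0, 0, 0], [0, 0, 0, 0, 0]]])

```text
t: 7.12
tool_pos: [625.1, -117.0, 124.9]
orientation: [[-0.054, 0.999, 0.002], [0.999, 0.054, -0.002], [-0.002, 0.002, -1.0]]
ft_force: [0.8, -0.1, 0.3]
width: 52.0
grip_force: 3.0
```

```bash
python3 - <<'E'
from h import *
o=get_obs(); print(o["tool_pos"],o["width"],o["ft_force"],o["grip_force"])
prof()
E
```

```text
[ 625.13107143 -117.04324239  124.90158436] 52.02945075679157 [ 0.75801847 -0.12938127  0.29181065] 2.996942661702633
322 [(22, 2, 40), (0, 19, 65), (-18, 18, 90), (-38, 18, 115), (-59, 18, 140), (-72, 66, 165), (-84, 92, 190), (-94, 113, 215), (-102, 131, 240), (-111, 142, 265), (-120, 150, 290), (-87, 209, 315), (-94, 211, 340), (-328, 0, 365)]
```

Request:
jog_arm(motion=[[[0, 4, 0, 0, 0], [0, 6, 0, 0, 0], [0, 6, 0, 0, 0], [0, 6, 0, 0, 0], [0, 6, 0, 0, 0], [0, 6, -1, 0, 0], [0, 5, -1, 0, 0], [0, 0, 0, 0, 0]]])

```text
t: 7.83
tool_pos: [623.3, -74.4, 121.1]
orientation: [[-0.054, 0.999, -0.002], [0.999, 0.054, 0.001], [0.001, -0.001, -1.0]]
ft_force: [-1.2, 0.3, 0.9]
width: 52.2
grip_force: 3.0
```

```bash
python3 - <<'E'
from h import *
o=get_obs(); print(o["tool_pos"],o["width"],o["ft_force"],o["grip_force"])
q,e=prof(vs=range(90,390,15)); p,d=capture("scene")
cv2.imwrite("pics/l2.png",cv2.hconcat([cv2.resize(p[120:290,220:390],(400,400),interpolation=2),cv2.resize(q[:,120:520],(400,400))]))
E
```

```text
[623.32678546 -74.44414683 121.09160108] 52.22508451335416 [-1.19606228  0.2790514   0.88675653] 3.0005472153425217
322 [(25, 1, 90), (13, 2, 105), (1, 18, 120), (-12, 19, 135), (-24, 18, 150), (-37, 19, 165), (-51, 18, 180), (-54, 55, 195), (-56, 85, 210), (-58, 108, 225), (-60, 126, 240), (-64, 135, 255), (-70, 141, 270), (-70, 153, 285), (-71, 163, 300), (-45, 206, 315), (-48, 208, 330), (-95, 164, 345), (-272, 1, 360), (-295, 1, 375)]
```

View pics/l2.png

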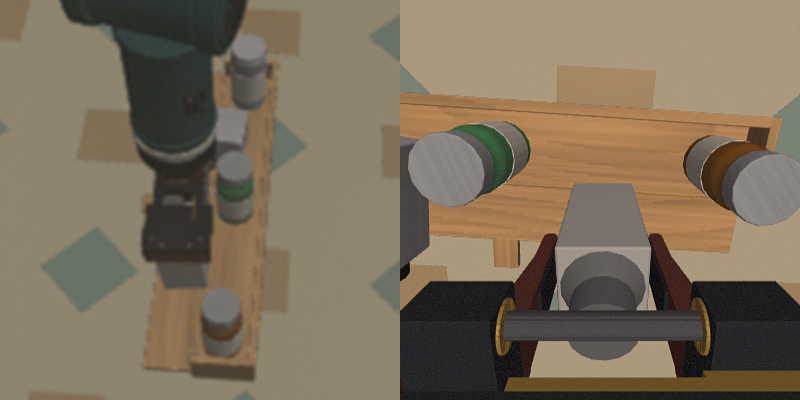

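The bottle is now nearly upright (about 85°) on the open side, with its cap between the fingers. I'll square it up, regrip lower and firmer, then carry it in.

Request:
jog_arm(motion=[[[0, 4, 0, 0, 0], [0, 3, 0, 0, 0], [0, 0, 0, 0, 0], [0, 0, 0, 0, 0], [0, 0, 0, 0, 0.2], [0, 0, 0, 0, 0.4], [0, 0, 0, 0, 0.4]]])

```text
t: 8.52
tool_pos: [624.4, -69.3, 122.0]
orientation: [[-0.053, 0.999, 0.001], [0.999, 0.053, -0.0], [-0.0, 0.001, -1.0]]
ft_force: [0.3, 0.2, 0.8]
width: 60.8
grip_force: 0.0
```

```bash
python3 - <<'E'
from h import *
o=get_obs(); print(o["tool_pos"],o["width"],o["ft_force"],o["grip_force"])
q,e=prof(us=(300,322,340),vs=range(150,300,15)); cv2.imwrite("pics/l3.png",q)
E
```

```text
[624.40215012 -69.31178668 121.98308215] 60.791931675003944 [0.30288877 0.19806767 0.8431749 ] 0.0
300 [(-21, 18, 150), (-34, 19, 165), (-46, 25, 180), (-47, 66, 195), (-48, 96, 210), (-49, 120, 225), (-52, 133, 240), (-59, 136, 255), (-64, 144, 270), (-63, 158, 285)]
322 [(-20, 18, 150), (-33, 18, 165), (-45, 24, 180), (-46, 66, 195), (-48, 96, 210), (-49, 119, 225), (-52, 132, 240), (-58, 138, 255), (-59, 150, 270), (-59, 163, 285)]
340 [(-19, 19, 150), (-32, 19, 165), (-44, 24, 180), (-46, 66, 195), (-47, 96, 210), (-48, 119, 225), (-51, 132, 240), (-58, 136, 255), (-61, 147, 270), (-61, 160, 285)]
```

Request:
jog_arm(motion=[[[0, -2, -6, 0, 0.4], [0, -2, -7, 0, 0.4], [0, 0, -5, 0, 0.4], [0, 0, 0, 0, 0.2], [0, 0, 0, 0, 0], [0, 0, 0, 0, 0], [0, 0, 0, 0, 0], [0, 0, 0, 0, 0]]], newtons=15)

```text
t: 9.23
tool_pos: [623.7, -72.9, 103.5]
orientation: [[-0.054, 0.999, -0.001], [0.999, 0.054, 0.0], [0.0, -0.001, -1.0]]
ft_force: [-0.4, -0.3, -2.4]
width: 52.1
grip_force: 15.0
```

Request:
jog_arm(motion=[[[0, 0, 3, 0, 0], [0, 0, 3, 0, 0], [0, 0, 1, 0, 0], [0, 5, 0, -1, 0], [0, 9, 0, -1, 0], [0, 10, 0, -1, 0], [0, 10, 0, -0.4, 0], [0, 8, 0, 0, 0]]])

```text
t: 9.9
tool_pos: [624.0, -30.2, 110.8]
orientation: [[0.006, 1.0, 0.0], [1.0, -0.006, 0.0], [0.0, 0.0, -1.0]]
ft_force: [-0.6, 0.7, -3.2]
width: 51.9
grip_force: 15.0
```

Request:
jog_arm(motion=[[[0, 3, 0, 0, 0], [0, 0, 0, 0, 0], [0, 0, 0, 0, 0]]])

```text
t: 10.15
tool_pos: [624.1, -28.0, 110.7]
orientation: [[0.005, 1.0, 0.0], [1.0, -0.005, -0.0], [-0.0, 0.0, -1.0]]
ft_force: [0.5, 0.7, -3.1]
width: 52.1
grip_force: 15.0
```

```bash
python3 - <<'E'
from h import *
o=get_obs(); print(o["tool_pos"],o["width"],o["ft_force"],o["grip_force"],np.round(o["orientation"],3)[1])
q,e=prof(us=(290,322,345),vs=range(150,300,15)); cv2.imwrite("pics/l4.png",q)
E
```

```text
[624.07003772 -28.03068695 110.70137199] 52.07993401515741 [ 0.49977339  0.72513549 -3.10612093] 14.969950318336487 [ 1.    -0.005 -0.   ]
290 [(21, 1, 150), (12, 26, 165), (6, 51, 180), (0, 73, 195), (0, 103, 210), (0, 126, 225), (-2, 138, 240), (-9, 140, 255), (-15, 144, 270), (-16, 154, 285)]
322 [(21, 1, 150), (12, 26, 165), (5, 51, 180), (0, 73, 195), (0, 104, 210), (0, 126, 225), (-2, 139, 240), (-7, 144, 255), (-9, 153, 270), (-9, 164, 285)]
345 [(21, 1, 150), (12, 24, 165), (5, 50, 180), (0, 73, 195), (0, 104, 210), (0, 126, 225), (-2, 139, 240), (-8, 142, 255), (-14, 146, 270), (-12, 160, 285)]
```

View pics/l4.png

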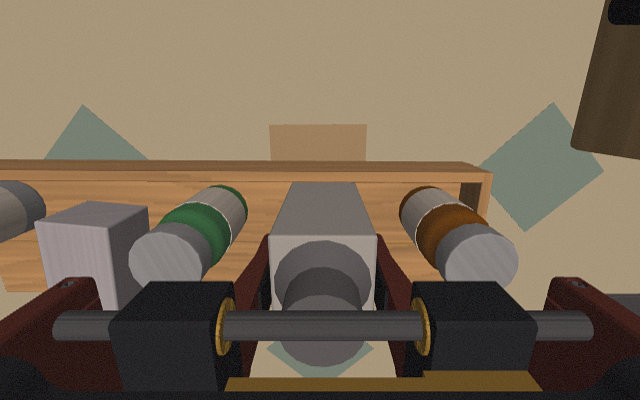

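The bottle hangs upright and centred between the green jar (190,250) and the amber jar (460,240), just inside the fixed wall. I'll lower and release.

Request:
jog_arm(motion=[[[0, 0, -3, 0, 0], [0, 0, -2, 0, 0], [0, 0, -1, 0, 0], [0, 0, -1, 0, 0], [0, 0, 0, 0, 0], [0, 0, 0, 0, 0]]])

```text
t: 10.7
tool_pos: [623.9, -28.2, 103.5]
orientation: [[0.006, 1.0, -0.0], [1.0, -0.006, 0.0], [0.0, -0.0, -1.0]]
ft_force: [0.5, 0.3, -2.3]
width: 52.2
grip_force: 15.0
```

Request:
jog_arm(motion=[[[0, 0, 0, 0, 0.2], [0, 0, 0, 0, 0.4], [0, 0, 0, 0, 0.4], [0, 0, 5, 0, 0.4], [0, 0, 15, 0, 0.4], [0, 0, 25, 0, 0.5], [0, 0, 30, 0, 0.6], [0, 0, 30, 0, 1]]])

```text
t: 11.37
tool_pos: [623.5, -28.0, 209.9]
orientation: [[0.006, 1.0, -0.001], [1.0, -0.006, 0.0], [0.0, -0.001, -1.0]]
ft_force: [0.4, 0.5, -0.8]
width: 74.1
grip_force: 0.0
```

Request:
jog_arm(motion=[[[-30, -14, 0, -1, 1], [-38, -17, 0, -2, 1], [-38, -17, 0, -2, 1], [-38, -17, 0, -1, 1], [-30, -14, 0, 0, 1], [-12, -6, -10, 0, 1], [0, 0, -30, 0, 1], [0, 0, -30, 0, 1]]], newtons=3)

```text
t: 12.03
tool_pos: [438.8, -114.3, 140.0]
orientation: [[0.112, 0.994, 0.005], [0.994, -0.112, -0.002], [-0.002, 0.006, -1.0]]
ft_force: [0.3, 0.6, -0.1]
width: 87.8
grip_force: 0.0
```

Request:
jog_arm(motion=[[[0, 0, -30, 0, 1], [0, 0, -20, 0, 1], [0, 0, 0, 0, 1], [0, 0, 0, 0, 1]]])

```text
t: 12.37
tool_pos: [437.5, -112.9, 88.5]
orientation: [[0.11, 0.994, -0.002], [0.994, -0.11, 0.001], [0.001, -0.002, -1.0]]
ft_force: [0.4, -0.1, -0.3]
width: 87.8
grip_force: 0.0
```

```bash
python3 - <<'E'
from h import *
np.set_printoptions(precision=1,suppress=True)
o=get_obs(); print(o["tool_pos"],o["width"],np.round(o["orientation"],3)[1])
m=camera_model("wrist");q,e=capture("wrist"); cv2.imwrite("pics/t1.png",q)
pts=[]
for v in (130,170,210):
    P=[(u,dep(m,e,u,v)) for u in range(150,520)]
    s=[p for u,p in P if 66<p[2]<76]
    if s: print(v,s[0],s[-1])
E
```

```text
[ 437.5 -112.9   88.5] 87.82658918299416 [ 1.  -0.1  0. ]
130 [380.9 -33.2  75.1] [469.4 -43.5  68.9]
170 [415.6 -60.9  68.7] [466.5 -66.3  70. ]
210 [412.8 -86.1  68.5] [464.1 -91.4  69.5]
```

Request:
jog_arm(motion=[[[-1, 0, -25, 0, 1], [0, 0, -17, 0, 1], [0, 0, -10, 0, 1], [0, 0, 0, 0, 0.4], [0, 0, 0, 0, 0], [0, 0, 0, 0, 0], [0, 0, 0, 0, 0], [0, 0, 0, 0, 0]]], newtons=3)

```text
t: 13.08
tool_pos: [437.8, -113.4, 37.6]
orientation: [[0.11, 0.994, 0.002], [0.994, -0.11, -0.001], [-0.001, 0.002, -1.0]]
ft_force: [0.2, -0.1, 0.0]
width: 58.3
grip_force: 0.0
```

Request:
jog_arm(motion=[[[0, 0, 0, 0, 0], [0, 0, 3, 0, 0], [0, 0, 4, 0, 0], [0, 0, 4, 0, 0], [0, 0, 4, 0, 0], [0, 0, 4, 0, 0], [0, 0, 4, 0, 0], [0, 0, 4, 0, 0]]])

```text
t: 13.75
tool_pos: [437.0, -113.0, 64.1]
orientation: [[0.11, 0.994, 0.0], [0.994, -0.11, -0.0], [-0.0, 0.0, -1.0]]
ft_force: [-0.0, 0.6, -1.9]
width: 51.9
grip_force: 3.0
```

Request:
jog_arm(motion=[[[0, 0, 4, 0, 0], [0, 0, 4, 0, 0], [0, 0, 4, 0, 0], [0, 0, 4, 0, 0], [0, 0, 4, 0, 0], [0, 0, 4, 0, 0], [0, 0, 0, 0, 0], [0, 0, 0, 0, 0]]])

```text
t: 14.42
tool_pos: [437.4, -113.5, 88.1]
orientation: [[0.11, 0.994, 0.001], [0.994, -0.11, -0.001], [-0.001, 0.001, -1.0]]
ft_force: [-0.1, -2.6, 2.2]
width: 52.1
grip_force: 3.0
```

```bash
python3 - <<'E'
from h import *
o=get_obs(); print(o["tool_pos"],o["width"],o["ft_force"],o["grip_force"])
prof()
E
```

```text
[ 437.36846279 -113.47691018   88.09367313] 52.065009358453075 [-0.10885879 -2.63177951  2.20509978] 3.0005085468292236
322 [(8, 50, 40), (-1, 19, 65), (-17, 18, 90), (-33, 67, 115), (-46, 76, 140), (-59, 84, 165), (-71, 92, 190), (-82, 99, 215), (-92, 106, 240), (-103, 113, 265), (-117, 113, 290), (-84, 172, 315), (-91, 175, 340), (-283, 1, 365)]
```

Request:
jog_arm(motion=[[[0, 0, 2, 0, 0], [0, 0, 3, 0, 0], [0, 0, 3, 0, 0], [0, 0, 3, 0, 0], [0, 0, 3, 0, 0], [0, 0, 3, 0, 0], [0, 0, 3, 0, 0], [0, 0, 0, 0, 0]]])

```text
t: 15.13
tool_pos: [437.3, -113.2, 108.3]
orientation: [[0.11, 0.994, 0.001], [0.994, -0.11, -0.0], [-0.0, 0.001, -1.0]]
ft_force: [-0.4, -0.2, 1.6]
width: 52.2
grip_force: 3.0
```

```bash
python3 - <<'E'
from h import *
o=get_obs(); print(o["tool_pos"],o["width"],o["ft_force"],o["grip_force"])
prof()
E
```

```text
[ 437.27060795 -113.15665381  108.25756468] 52.164776124695386 [-0.35295739 -0.24271151  1.58317328] 3.0001455545425415
322 [(12, 51, 40), (2, 18, 65), (-16, 18, 90), (-34, 18, 115), (-50, 56, 140), (-64, 76, 165), (-75, 93, 190), (-85, 108, 215), (-95, 121, 240), (-104, 130, 265), (-114, 137, 290), (-84, 193, 315), (-91, 194, 340), (-304, 1, 365)]
```

Request:
jog_arm(motion=[[[0, 3, 0, 0, 0], [0, 5, 1, 0, 0], [0, 5, 1, 0, 0], [0, 5, 0, 0, 0], [0, 5, 0, 0, 0], [0, 5, 0, 0, 0], [0, 0, 0, 0, 0]]])

```text
t: 15.77
tool_pos: [437.3, -84.1, 109.8]
orientation: [[0.11, 0.994, 0.001], [0.994, -0.11, 0.0], [0.0, 0.001, -1.0]]
ft_force: [2.5, -0.6, 2.9]
width: 52.1
grip_force: 3.0
```

```bash
python3 - <<'E'
from h import *
o=get_obs(); print(o["tool_pos"],o["width"],o["ft_force"],o["grip_force"])
prof(vs=range(90,320,15))
E
```

```text
[437.3172906  -84.10273551 109.75675824] 52.091817413594065 [ 2.53853792 -0.60482655  2.9232309 ] 3.0023645237088203
322 [(12, 50, 90), (2, 19, 105), (-9, 19, 120), (-21, 19, 135), (-33, 19, 150), (-40, 47, 165), (-47, 66, 180), (-53, 82, 195), (-58, 97, 210), (-62, 110, 225), (-66, 121, 240), (-70, 131, 255), (-77, 132, 270), (-80, 141, 285), (-84, 148, 300), (-55, 194, 315)]
```

Request:
jog_arm(motion=[[[0, 4, 0, 0, 0], [0, 5, 0, 0, 0], [0, 5, -1, 0, 0], [0, 5, -1, 0, 0], [0, 4, -1, 0, 0], [0, 3, -1, 0, 0], [0, 2, 0, 0, 0], [0, 0, 0, 0, 0]]])

```text
t: 16.48
tool_pos: [436.1, -56.4, 105.2]
orientation: [[0.11, 0.994, -0.002], [0.994, -0.11, 0.001], [0.0, -0.002, -1.0]]
ft_force: [1.1, 0.6, 0.6]
width: 52.0
grip_force: 3.0
```

```bash
python3 - <<'E'
from h import *
o=get_obs(); print(o["tool_pos"],o["width"],o["ft_force"],o["grip_force"])
prof(us=(300,322,340),vs=range(150,320,15))
E
```

```text
[436.07694394 -56.38578604 105.24779729] 52.04773615882204 [1.09704196 0.56645723 0.62025704] 2.9904866963624954
300 [(-3, 18, 150), (-15, 19, 165), (-27, 19, 180), (-32, 49, 195), (-34, 78, 210), (-35, 100, 225), (-36, 119, 240), (-43, 122, 255), (-48, 128, 270), (-48, 142, 285), (-56, 142, 300), (-26, 190, 315)]
322 [(-4, 18, 150), (-17, 18, 165), (-29, 18, 180), (-34, 49, 195), (-35, 77, 210), (-37, 100, 225), (-37, 119, 240), (-44, 123, 255), (-46, 134, 270), (-48, 143, 285), (-57, 142, 300), (-27, 189, 315)]
340 [(-6, 19, 150), (-18, 19, 165), (-31, 18, 180), (-35, 49, 195), (-36, 79, 210), (-38, 100, 225), (-39, 119, 240), (-45, 123, 255), (-49, 131, 270), (-50, 142, 285), (-58, 142, 300), (-28, 189, 315)]
```

Request:
jog_arm(motion=[[[0, 3, 0, 0, 0], [0, 1, 0, 0, 0], [0, 0, 0, 0, 0], [0, 0, 0, 0, 0.2], [0, 0, 0, 0, 0.4], [0, -3, -5, 0, 0.4], [0, -3, -6, 0, 0.4], [0, 0, -4, 0, 0.4]]])

```text
t: 17.2
tool_pos: [437.1, -59.7, 90.0]
orientation: [[0.111, 0.994, 0.0], [0.994, -0.111, -0.0], [-0.0, 0.0, -1.0]]
ft_force: [0.3, -0.5, -0.6]
width: 61.5
grip_force: 0.0
```

Request:
jog_arm(motion=[[[0, 0, 0, 0, 0.2], [0, 0, 0, 0, 0], [0, 0, 0, 0, 0], [0, 0, 0, 0, 0], [0, 0, 0, 0, 0], [0, 0, 0, 0, 0]]], newtons=15)

```text
t: 17.7
tool_pos: [437.0, -59.0, 90.6]
orientation: [[0.11, 0.994, -0.0], [0.994, -0.11, 0.0], [0.0, -0.0, -1.0]]
ft_force: [0.3, 0.8, -2.8]
width: 51.8
grip_force: 15.0
```

```bash
python3 - <<'E'
from h import *
o=get_obs(); print(o["tool_pos"],o["width"],o["ft_force"],o["grip_force"])
q,e=prof(us=(300,322,340),vs=range(150,320,15))
E
```

```text
[437.00185509 -58.9921863   90.64294425] 51.779023003209666 [ 0.2767295   0.81241412 -2.76021661] 14.97760534286499
300 [(-3, 18, 150), (-15, 19, 165), (-26, 19, 180), (-26, 63, 195), (-27, 92, 210), (-27, 113, 225), (-31, 121, 240), (-37, 124, 255), (-37, 138, 270), (-41, 141, 285), (-48, 141, 300), (-29, 175, 315)]
322 [(-5, 19, 150), (-17, 19, 165), (-28, 19, 180), (-28, 62, 195), (-28, 91, 210), (-28, 113, 225), (-32, 122, 240), (-36, 129, 255), (-36, 140, 270), (-42, 141, 285), (-49, 141, 300), (-30, 175, 315)]
340 [(-7, 18, 150), (-18, 19, 165), (-30, 19, 180), (-29, 63, 195), (-29, 91, 210), (-29, 113, 225), (-33, 121, 240), (-38, 127, 255), (-38, 139, 270), (-43, 141, 285), (-50, 142, 300), (-30, 175, 315)]
```

Request:
jog_arm(motion=[[[0, 0, 3, 0, 0], [0, 0, 3, 0, 0], [2, 4, 0, 1, 0], [3, 7, 0, 2, 0], [3, 8, 0, 2, 0], [3, 6, 0, 1, 0], [0, 2, 0, 0, 0], [0, 0, 0, 0, 0]]])

```text
t: 18.42
tool_pos: [448.1, -31.2, 96.5]
orientation: [[0.004, 1.0, -0.0], [1.0, -0.004, 0.0], [0.0, -0.0, -1.0]]
ft_force: [-0.3, -0.9, -2.7]
width: 51.9
grip_force: 15.0
```

```bash
python3 - <<'E'
from h import *
o=get_obs(); print(o["tool_pos"],o["width"],o["ft_force"],o["grip_force"],np.round(o["orientation"],3)[1])
q,e=prof(us=(300,322,340),vs=range(165,300,15)); cv2.imwrite("pics/t4.png",q)
E
```

```text
[448.07441819 -31.16821923  96.52669116] 51.8762284730638 [-0.28584641 -0.94844801 -2.71362318] 14.977765381336212 [ 1.    -0.004  0.   ]
300 [(14, 38, 165), (1, 29, 180), (0, 68, 195), (0, 98, 210), (0, 119, 225), (-4, 127, 240), (-10, 130, 255), (-10, 144, 270), (-15, 147, 285)]
322 [(14, 37, 165), (1, 29, 180), (0, 68, 195), (0, 96, 210), (0, 119, 225), (-4, 127, 240), (-8, 135, 255), (-8, 146, 270), (-15, 147, 285)]
340 [(14, 37, 165), (0, 29, 180), (0, 67, 195), (0, 97, 210), (0, 119, 225), (-4, 127, 240), (-9, 132, 255), (-9, 145, 270), (-15, 147, 285)]
```

View pics/t4.png

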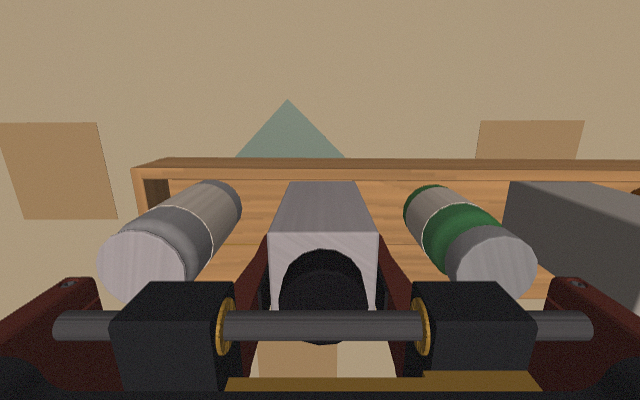

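The tin is upright, with its far face at y≈0, centred between the can (170,240) and the green jar (470,240). I'll lower and release.

Request:
jog_arm(motion=[[[0, 0, -2, 0, 0], [0, 0, -2, 0, 0], [0, 0, -1, 0, 0], [0, 0, -1, 0, 0], [0, 0, 0, 0, 0], [0, 0, 0, 0, 0]]])

```text
t: 18.97
tool_pos: [447.9, -32.2, 90.5]
orientation: [[0.006, 1.0, -0.0], [1.0, -0.006, 0.0], [0.0, -0.0, -1.0]]
ft_force: [-0.8, -0.3, -2.4]
width: 51.9
grip_force: 15.0
```

Request:
jog_arm(motion=[[[0, 0, 0, 0, 0.2], [0, 0, 0, 0, 0.4], [0, 0, 0, 0, 0.4], [0, 0, 5, 0, 0.4], [0, 0, 15, 0, 0.4], [0, 0, 30, 0, 0.4], [0, 0, 35, 0, 0.2], [0, 0, 25, 0, 0]]])

```text
t: 19.63
tool_pos: [448.5, -32.1, 203.3]
orientation: [[0.006, 1.0, 0.002], [1.0, -0.006, -0.0], [-0.0, 0.002, -1.0]]
ft_force: [0.8, -0.1, 0.1]
width: 51.3
grip_force: 0.0
```

Request:
jog_arm(motion=[[[0, -20, 0, 0, 0], [20, -35, 0, 0, 0], [30, -30, 0, 0, 0], [25, -18, -10, 0, 0], [10, 0, -30, 0, 0], [0, 0, -35, 0, 0], [0, 0, -30, 0, 0], [0, 0, 0, 0, 0]]])

```text
t: 20.3
tool_pos: [528.7, -133.3, 91.0]
orientation: [[0.006, 1.0, -0.009], [1.0, -0.006, 0.003], [0.003, -0.009, -1.0]]
ft_force: [-1.0, 0.9, -0.1]
width: 43.8
grip_force: 0.0
```

Request:
jog_arm(motion=[[[0, 0, 0, 0, 0], [0, 0, 0, 0, 0]]])

```text
t: 20.47
tool_pos: [533.3, -134.8, 97.1]
orientation: [[0.006, 1.0, 0.001], [1.0, -0.006, -0.001], [-0.001, 0.001, -1.0]]
ft_force: [0.7, -0.1, 0.6]
width: 43.8
grip_force: 0.0
```

```bash
python3 - <<'E'
from h import *
o=get_obs(); print(o["tool_pos"],o["width"])
m=camera_model("wrist");q,e=capture("wrist"); cv2.imwrite("pics/s1.png",q)
for v in range(200,262,10):
    s=[p for p in (dep(m,e,u,v) for u in range(240,400)) if 13<p[2]<24]
    if s: print(v,np.round(s[0],1),np.round(s[-1],1))
E
```

```text
[ 533.28474111 -134.76410745   97.09576587] 43.833040233817115
200 [ 521.5 -122.8   17.9] [ 543.9 -122.9   17.9]
210 [ 521.4 -131.4   18.4] [ 544.  -131.6   18.1]
220 [ 521.2 -140.4   18.1] [ 544.  -140.8   17.6]
```

View pics/s1.png

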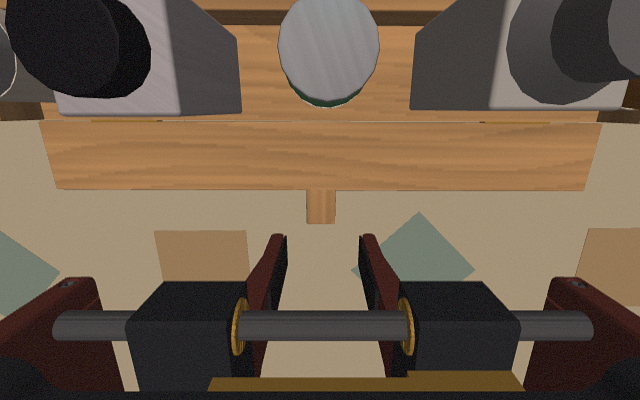

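Both containers stand in the row clear of the hinge line (v≈121), and the tab (307–335, 190–223) is centred between the fingers. I'll descend and grip it.

Request:
jog_arm(motion=[[[0, 0, -25, 0, 0], [0, 0, -25, 0, 0], [0, 0, -18, 0, 0], [0, 0, -10, 0, 0], [0, 0, -4, 0, 0], [0, 0, 0, 0, 0], [0, 0, 0, 0, -0.3], [0, 0, 0, 0, -0.5]]], newtons=25)

```text
t: 21.18
tool_pos: [533.6, -134.9, 15.0]
orientation: [[0.006, 1.0, 0.002], [1.0, -0.006, -0.001], [-0.001, 0.002, -1.0]]
ft_force: [-0.1, -0.0, -0.6]
width: 34.3
grip_force: 0.0
```

Request:
jog_arm(motion=[[[0, 0, 0, 0, -0.7], [0, 0, 0, 0, -0.8], [0, 0, 0, 0, -0.8], [0, 0, 0, 0, -0.8]]])

```text
t: 21.52
tool_pos: [531.8, -134.6, 14.4]
orientation: [[0.006, 1.0, -0.001], [1.0, -0.006, -0.0], [-0.0, -0.001, -1.0]]
ft_force: [-3.9, -0.1, 6.7]
width: 23.7
grip_force: 25.0
```

Request:
jog_arm(motion=[[[0, 0, 2.5, 0, -0.8], [0, 0, 3.5, 0, -0.8], [0, 0, 3.5, 0, -0.8], [0, 0.4, 3.5, 0, -0.8], [0, 0.5, 3.2, 0, -0.8], [0, 0.7, 3.2, 0, -0.8], [0, 0.8, 3.2, 0, -0.8], [0, 0.9, 3.2, 0, -0.8]]])

```text
t: 22.18
tool_pos: [531.8, -130.8, 39.5]
orientation: [[0.006, 1.0, -0.001], [1.0, -0.006, 0.001], [0.0, -0.001, -1.0]]
ft_force: [-2.1, 0.7, -5.7]
width: 23.6
grip_force: 25.0
```

Request:
jog_arm(motion=[[[0, 1, 3.2, 0, -0.8], [0, 1.2, 3, 0, -0.8], [0, 1.2, 3, 0, -0.8], [0, 1.4, 3, 0, -0.8], [0, 1.6, 2.9, 0, -0.8], [0, 1.7, 2.8, 0, -0.8], [0, 1.8, 2.8, 0, -0.8], [0, 0, 0, 0, -0.8]]])

```text
t: 22.85
tool_pos: [531.9, -120.8, 60.6]
orientation: [[0.006, 1.0, -0.001], [1.0, -0.006, 0.0], [0.0, -0.001, -1.0]]
ft_force: [-6.5, 0.3, -2.7]
width: 23.7
grip_force: 25.0
```

Request:
jog_arm(motion=[[[0, 1.6, 2.4, 0, -0.8], [0, 2, 2.7, 0, -0.8], [0, 2, 2.6, 0, -0.8], [0, 2.2, 2.4, 0, -0.8], [0, 2.3, 2.4, 0, -0.8], [0, 2.4, 2.3, 0, -0.8], [0, 2.5, 2.1, 0, -0.8], [0, 0, 0, 0, -0.8]]])

```text
t: 23.52
tool_pos: [532.1, -105.7, 77.5]
orientation: [[0.005, 1.0, -0.001], [1.0, -0.005, 0.0], [0.0, -0.001, -1.0]]
ft_force: [-5.2, 1.2, -3.4]
width: 23.7
grip_force: 25.0
```

Request:
jog_arm(motion=[[[0, 2.5, 2, 0, -0.8], [0, 2.6, 1.8, 0, -0.8], [0, 0, 0, 0, -0.8], [0, 0, 0, 0, -0.8]]])

```text
t: 23.85
tool_pos: [532.1, -100.8, 81.2]
orientation: [[0.006, 1.0, -0.001], [1.0, -0.006, 0.0], [0.0, -0.001, -1.0]]
ft_force: [-5.5, 0.7, -3.5]
width: 23.9
grip_force: 25.0
```

```bash
python3 - <<'E'
from h import *
o=get_obs(); print(o["tool_pos"],o["width"],o["ft_force"])
q,e=prof(us=(250,390),vs=range(40,300,20)); cv2.imwrite("pics/s2.png",q)
E
```

```text
[ 532.07577648 -100.81477668   81.20284202] 23.88627326354171 [-5.54068873  0.71517411 -3.46879512]
250 [(30, 1, 40), (10, 52, 60), (2, 18, 80), (-11, 19, 100), (-24, 18, 120), (-38, 18, 140), (-53, 18, 160), (-65, 28, 180), (-75, 44, 200), (-85, 58, 220), (-125, 1, 240), (-145, 1, 260), (-165, 2, 280)]
390 [(30, 1, 40), (9, 51, 60), (2, 18, 80), (-11, 18, 100), (-25, 19, 120), (-39, 18, 140), (-53, 19, 160), (-66, 28, 180), (-76, 44, 200), (-85, 57, 220), (-126, 1, 240), (-145, 1, 260), (-166, 1, 280)]
```

Request:
jog_arm(motion=[[[0, 0, 0, 0, -0.5], [0, 0, 0, 0, -0.1], [0, 0, 0, 0, -0.1], [0, 0, 8, 0, -0.1], [0, 0, 20, 0, -0.1], [0, -10, 22, 0, -0.3], [0, -20, 0, -7, -1], [0, -20, 0, -7, -1]]])

```text
t: 24.57
tool_pos: [535.7, -152.4, 134.2]
orientation: [[0.251, 0.968, 0.007], [0.968, -0.251, -0.003], [-0.001, 0.008, -1.0]]
ft_force: [-0.4, 0.7, 0.0]
width: 23.1
grip_force: 0.0
```

Request:
jog_arm(motion=[[[0, 0, 0, -7, -1], [0, 0, 0, -7, -1], [0, 0, 0, -7, -1], [0, 0, 0, -7, -1], [0, 0, 0, -7, -1], [0, 0, 0, -7, -1], [0, 0, 0, -7, -1], [0, 0, 0, -7, -1]]])

```text
t: 25.23
tool_pos: [534.5, -151.9, 132.6]
orientation: [[0.944, 0.331, 0.004], [0.331, -0.944, -0.001], [0.004, 0.003, -1.0]]
ft_force: [-1.1, -0.1, 0.2]
width: 0.4
grip_force: 0.0
```

Request:
jog_arm(motion=[[[0, 0, 0, -7, -1], [0, 0, 0, -7, -1], [0, 0, -10, -6, -1], [0, 0, -20, 0, -1], [0, 0, -15, 0, -1], [0, 0, 0, 0, -1], [0, 0, 0, 0, -1]]])

```text
t: 25.82
tool_pos: [533.4, -151.5, 86.5]
orientation: [[1.0, -0.006, 0.001], [-0.006, -1.0, -0.0], [0.001, 0.0, -1.0]]
ft_force: [0.2, 0.1, 0.4]
width: 0.9
grip_force: 0.0
```

Request:
jog_arm(motion=[[[0, 8, 0, 0, -1], [0, 8, 0, 0, -1], [0, 4, 0, 0, -1], [0, 4, 0, 0, -1], [0, 4, 0, 0, -1], [0, 4, 0, 0, -1], [0, 4, 0, 0, -1], [0, 4, 0, 0, -1]]])

```text
t: 26.48
tool_pos: [533.5, -112.0, 86.6]
orientation: [[1.0, -0.005, 0.002], [-0.005, -1.0, -0.002], [0.002, 0.002, -1.0]]
ft_force: [-0.5, -3.0, 2.9]
width: 0.4
grip_force: 2.0
```

Request:
jog_arm(motion=[[[0, 4, 0, 0, -1], [0, 4, 0, 0, -1], [0, 4, 0, 0, -1], [0, 4, 0, 0, -1], [0, 4, 0, 0, -1], [0, 3, 0, 0, -1], [0, 0, 0, 0, -1]]])

```text
t: 27.07
tool_pos: [532.1, -87.2, 85.6]
orientation: [[1.0, -0.005, -0.001], [-0.005, -1.0, 0.001], [-0.001, -0.001, -1.0]]
ft_force: [0.7, 0.1, 0.2]
width: 0.0
grip_force: 0.1
```

```bash
python3 - <<'E'
from h import *
o=get_obs(); print(o["tool_pos"],o["ft_force"])
for n in ("top","scene"):
    p,d=capture(n); m=camera_model(n)
    for u in ([361,362] if n=="top" else []): pass
    if n=="top":
        for v in (152,160,200,225,270,285): print(v,[tuple(int(round(x)) for x in dep(m,d,u,v)[1:]) for u in range(340,366,3)])
E
```

```text
[532.10165046 -87.18623535  85.61610767] [0.69470894 0.12137052 0.17635212]
152 [(-56, 18), (-28, 490), (-30, 516), (-35, 516), (-39, 515), (-43, 513), (-50, 497), (-54, 497), (-59, 496)]
160 [(-24, 489), (-25, 526), (-29, 528), (-34, 527), (-38, 525), (-42, 522), (-49, 498), (-54, 497), (-58, 498)]
200 [(-18, 580), (-22, 578), (-51, 279), (-54, 304), (-58, 328), (-61, 350), (-64, 369), (-68, 380), (-70, 408)]
225 [(-57, 16), (-63, 47), (-68, 72), (-82, 0), (-90, 1), (-98, 1), (-106, 0), (-114, 2), (-122, 0)]
270 [(-11, 685), (-14, 685), (-17, 684), (-20, 684), (-22, 684), (-25, 684), (-28, 682), (-32, 680), (-35, 678)]
285 [(-9, 718), (-11, 718), (-14, 718), (-17, 716), (-19, 715), (-22, 714), (-25, 712), (-28, 710), (-31, 709)]
```

Request:
jog_arm(motion=[[[0, 2, 0, 0, -1], [0, 2, 0, 0, -1], [0, 1.5, 0, 0, -1], [0, 1, 0, 0, -1], [0, 0, 0, 0, -1]]])

```text
t: 27.58
tool_pos: [532.3, -81.5, 85.8]
orientation: [[1.0, -0.006, -0.0], [-0.006, -1.0, 0.0], [-0.0, -0.0, -1.0]]
ft_force: [-0.5, -1.7, 0.1]
width: 0.5
grip_force: 0.5
```

Request:
jog_arm(motion=[[[0, 1, 0, 0, -1], [0, 1, 0, 0, -1], [0, 0, 0, 0, -1], [0, 0, 0, 0, -1]]])

```text
t: 27.92
tool_pos: [532.5, -79.6, 85.8]
orientation: [[1.0, -0.006, 0.0], [-0.006, -1.0, 0.0], [0.0, -0.0, -1.0]]
ft_force: [-0.0, -0.7, 0.6]
width: 0.7
grip_force: 0.6
```

```bash
python3 - <<'E'
from h import *
o=get_obs(); print(o["tool_pos"],o["ft_force"])
p,d=capture("top"); m=camera_model("top")
for v in (218,221,225,228): print(v,[tuple(int(round(x)) for x in dep(m,d,u,v)[1:]) for u in range(338,350)])
E
```

```text
[532.52975223 -79.63010456  85.83518511] [-0.0023624  -0.66179012  0.61293844]
218 [(-52, 17), (-55, 17), (-57, 17), (-60, 19), (-60, 43), (-61, 69), (-63, 75), (-65, 75), (-68, 75), (-71, 70), (-80, 0), (-82, 2)]
221 [(-52, 17), (-55, 17), (-57, 17), (-60, 19), (-60, 46), (-61, 69), (-63, 72), (-66, 72), (-68, 72), (-77, 2), (-80, 0), (-82, 0)]
225 [(-52, 19), (-55, 19), (-57, 17), (-60, 19), (-60, 47), (-61, 70), (-63, 72), (-66, 72), (-68, 71), (-77, 3), (-80, 1), (-82, -1)]
228 [(-52, 17), (-55, 17), (-57, 17), (-60, 17), (-60, 47), (-61, 71), (-63, 74), (-66, 73), (-68, 71), (-77, -1), (-80, -1), (-82, 0)]
```

Request:
jog_arm(motion=[[[0, 1, 0, 0, -1], [0, 0, 0, 0, -1], [0, 0, 0, 0, -1]]])

```text
t: 28.22
tool_pos: [532.5, -78.7, 85.8]
orientation: [[1.0, -0.006, 0.0], [-0.006, -1.0, 0.0], [0.0, -0.0, -1.0]]
ft_force: [-0.1, -0.7, 0.8]
width: 0.7
grip_force: 0.7
```

Request:
jog_arm(motion=[[[0, 0.7, 0, 0, -1], [0, 0, 0, 0, -1], [0, 0, 0, 0, -1]]])

```text
t: 28.47
tool_pos: [532.5, -78.1, 85.9]
orientation: [[1.0, -0.006, 0.0], [-0.006, -1.0, -0.0], [0.0, 0.0, -1.0]]
ft_force: [-0.4, -2.0, 1.0]
width: 0.5
grip_force: 1.1
```

Request:
jog_arm(motion=[[[0, 0.7, 0, 0, -1], [0, 0, 0, 0, -1], [0, 0, 0, 0, -1]]])

```text
t: 28.72
tool_pos: [532.6, -78.0, 85.9]
orientation: [[1.0, -0.005, 0.0], [-0.005, -1.0, -0.001], [0.0, 0.001, -1.0]]
ft_force: [-1.4, -4.6, -0.3]
width: 0.7
grip_force: 2.6
```

Request:
jog_arm(motion=[[[0, 0.7, 0, 0, -1], [0, 0, 0, 0, -1], [0, 0, 0, 0, -1]]])

```text
t: 28.97
tool_pos: [532.6, -77.9, 85.9]
orientation: [[1.0, -0.005, 0.0], [-0.005, -1.0, -0.002], [0.0, 0.002, -1.0]]
ft_force: [-1.0, -7.2, 0.6]
width: 0.4
grip_force: 3.9
```

Request:
jog_arm(motion=[[[0, -2, 0, 0, -1], [0, -5, 0, 0, -1], [0, -15, 0, 0, -1], [0, -30, 0, 0, -1], [0, -30, 25, 0, -1], [0, -20, 35, 0, -1], [0, 0, 35, 0, -1], [0, 0, 0, 0, -1]]])

```text
t: 29.63
tool_pos: [536.4, -181.6, 187.1]
orientation: [[1.0, -0.008, 0.01], [-0.008, -1.0, -0.004], [0.01, 0.004, -1.0]]
ft_force: [1.1, 0.1, 1.1]
width: 0.5
grip_force: 0.0
```

```bash
python3 - <<'E'
from h import *
p,d=capture("top"); m=camera_model("top"); q,_=capture("scene")
for v in (152,190,221,285): print(v,[tuple(int(round(x)) for x in dep(m,d,u,v)[1:]) for u in range(338,349)])
cv2.imwrite("pics/f.png",cv2.hconcat([cv2.resize(p[120:308,300:400],(400,600),interpolation=2),cv2.resize(q[125:290,260:350],(400,600),interpolation=2)]))
E
```

```text
152 [(-51, 18), (-53, 19), (-56, 20), (-58, 20), (-61, 20), (-61, 51), (-62, 71), (-65, 72), (-67, 72), (-76, 2), (-79, 0)]
190 [(-51, 18), (-54, 18), (-57, 18), (-59, 18), (-61, 36), (-61, 69), (-63, 72), (-65, 72), (-68, 70), (-76, 3), (-79, 2)]
221 [(-52, 19), (-55, 17), (-57, 17), (-60, 20), (-60, 52), (-61, 73), (-63, 73), (-66, 72), (-74, 3), (-77, 2), (-79, 1)]
285 [(-53, 17), (-56, 16), (-58, 18), (-58, 53), (-59, 70), (-62, 72), (-64, 68), (-72, -1), (-75, -1), (-78, -1), (-80, 1)]
```

View pics/f.png

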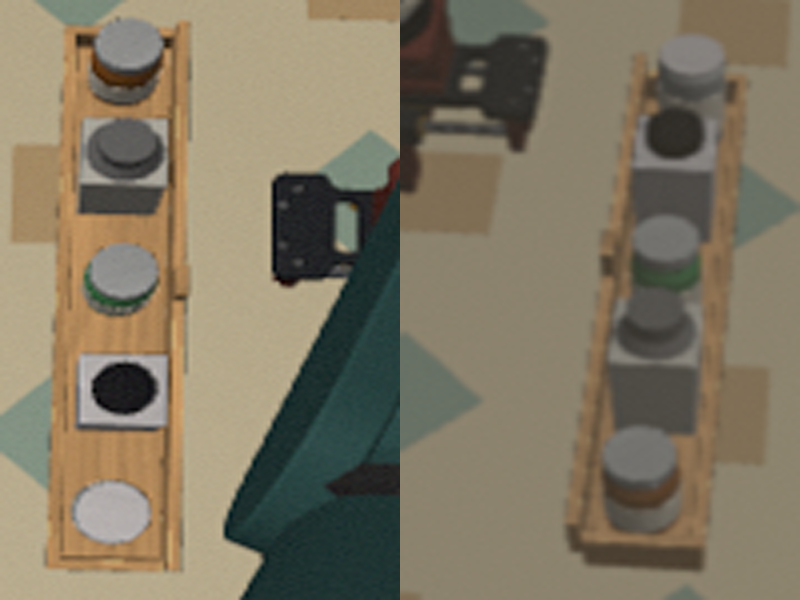

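All five containers stand in the row, the side is shut and upright, and the gripper is clear. I'm handing the job in.

```bash
python3 -c "
from station import *
print(finish_job())"
```

```text
the job is handed in; nothing more can be done
None
```

I stood the tin and the bottle upright in their gaps, then raised the drop side until it met its stop. I handed the job in at about 30 s; the pictures show the three round containers still standing in place, and the hand-in call gave no verdict.

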